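# Refit the filter panel in the studio dust extractor

## Task

Fit the clean white filter panel into the grey dust extractor: tilt it, hook its steel tongue under the yellow lip, then swing the other edge down, without letting it drop, until the panel lies flat and fully home inside the rim. Let go of it, and leave the used brown filter, the green cup, the plaster block and the glaze jar where they are.

Things in the scene. Friction and masses are not known exactly. Their poses are not given: they have to be found in the camera images.
- clean: the clean filter panel: blue frame, white pleats, black bar handle; 180 mm (its x) x 130 mm (its y), 0.25 to 0.5 kg, loose, lying flat on the table, handle up. Origin at the centre of its underside, z up through the handle. It is 12 mm thick, except for a steel tongue along its whole +x edge: the last 25 mm, 6 mm thick, level with the underside
- clean_handle (a point): middle of the clean panel's handle bar, at panel x = -10 mm, y = 0, 38 mm above the underside. The bar runs along y: 14 mm thick (x), 70 mm long (y), from 30 to 46 mm above the underside, on two 10 mm legs at y = +-30 mm (50 mm free between them). Grip it across its 14 mm
- clean_tongue (a point): middle of the lower edge of the tongue's end: panel x = 90 mm, y = 0, z = 0
- clean_near (a point): middle of the lower edge of the panel's other end: panel x = -90 mm, y = 0, z = 0
- used: a used filter panel of the very same shape, blue frame with brown pleats; origin and axes as for the clean one. It may lie on either side. Leave alone
- extractor: grey dust extractor, fixed to the table (place and turn vary), 212 mm (its x) x 166 mm (its y), 67 mm high; a black hose leaves its +x face. Origin at the centre of its underside. In its top is a flat seat 45 mm up, in a rim 12 mm high and thick; inside the rim it is 188 mm (x from -94 to 94) by 142 mm (y from -71 to 71). On the +x side a higher wall carries the yellow lip
- seat (a point): centre of the seat's surface, 45 mm above the table; axes as the extractor's: x towards the lip, z up. The panel's final place: x along this x, underside on this surface, centred here to within the play
- lip_edge (a point): middle of the lip's free lower edge: seat x = 76 mm, 16 mm above the seat. The lip is 6 mm thick and reaches over the seat from the wall at seat x = 94 mm back to 76 mm (18 mm deep), over the full width; the gap under it is 16 mm high. The panel goes in only tilted, tongue low, about 6 to 25 degrees
- cup: green cup, 80 mm wide at the rim, with wooden modelling sticks, 150 mm tall; origin at the centre of its underside. Leave alone
- block: plaster block 85 x 65 x 50 mm; origin at the centre of its underside. Leave alone
- jar: white glaze jar with a blue cap, 70 mm wide, 100 mm tall; origin at the centre of its underside. Leave alone
Mind the look-alikes: they are no part of the job. Leave any pink look-alike of the clean alone.

How it is judged:
By the outcome, as a careful person would: the job done as asked, in the order asked, and still so for the second after the job is handed in, with the robot touching nothing.
It also fails if it takes over 42 s, if anything falls off the work surface, if the arm or the gripper's body presses on something with over 40 N, if the wrist force passes 120 N, or if a joint passes its speed limit or range.

## Robot

A 6-joint arm with a two-finger parallel gripper is mounted at the origin on the work surface. World frame = base frame: x ahead of the robot, y to its left, z up, the work surface at z = 0. Lengths are in mm, angles in rad, forces in N, time in s.
With the tool pointing down it reaches from about 350 to 875 mm from the base axis. Payload 4.2 kg.
Tool frame: the origin (TCP) lies on the centre line of the jaws, within the pads' length; the fingertips stand 14 mm ahead of it and the grasp point (between the pads) lies 5 mm behind it (tcp_to_tips is the distance from the TCP to the fingertips, in mm); z points along the fingers, y is the direction in which the jaws open and shut (so a half turn about z gives the same grasp; the last joint's range is limited). The gripper opens to 85 mm and grips with 20 to 120 N. Pads are 22 mm wide; open, the fingers measure 114 mm over their backs; the gripper's body (76 mm by 85 mm) begins 54 mm behind the grasp point. The pads swing forward as they close: fully open they stand 13 mm farther back than shut.
Start: joints at [1.501, 0.385, 0.008, 0, -1.194, -0.259], TCP at [201.785, 591.508, 245.312] pointing down, gripper open.
Joint ranges: [-3.14, 3.14], [-1.21, 2.06], [-1.07, 1.41], [-3.16, 2.05], [-2.99, -0.16], [-3.1, 3.1]. Speed limits (rad/s): [2.79, 2.79, 3.14, 3.14, 3.14, 3.14].

## Interface

Orientations are given as a unit quaternion [x, y, z, w].
In Python, from bench import read_state, get_image, job_done, tcp_to_tips gives the robot as it stands. The module is installed in compiled form; this text tells all that it offers.
- The arm moves only by the tool play_rows, never from a script. Its argument "targets" is a list of rows, each an object of numbers: "gripper": the gripper's target within -1 to 1 (shut at 1, half-way at 0, fully open at -1); "tx", "ty", "tz": the shift along the tool's x, y, z scaled (see below); "spin": the turn about the tool's z scaled (see below). A call has 1 to 12 rows; each row is the pose to reach, as a shift and turn from the pose commanded when the call began, along the tool's axes at that moment; what a row does not reach only later rows make up. The controller multiplies each number of a shift by 0.25 m and each number of a turn by pi/4 rad. A row lasts 1/8 s, in which the tool goes at most 62.5 mm and 10.7 degrees, less where a joint would pass 70% of its speed; a pose out of reach is approached as far as the arm can. A call with a number of a shift or a turn outside -1 to 1 is refused whole. A call with a gripper value outside its range is refused whole. The fingers move at their own pace and stop on an object; the grip force is fixed at half the most. Time passes only in rows, so rows that repeat a pose let the fingers close. It gives the time, the measured TCP pose, the force and the opening at its end, in the units of the state.
- read_state(): the state, without advancing time (a new reading comes with each control period).
- get_image(name): name is "scene" or "top" or "wrist"; returns a dict with "frame" (400x640x3 uint8, red, green, blue), "depth" (400x640 float32, mm along the optical axis (not along the pixel's ray), 0 where there is no reading), "mtx" (3x3 intrinsics, pixels), "world_to_cam" (4x4, takes a point from world to camera coordinates). Camera axes: x right, y up, looking along -z (the intrinsics and any distortion apply to the point x, -y, -z); pixel columns grow to the right and rows downward; lengths in mm; the calibration is good to about 2 mm. A picture is of the moment at which its call begins.
- job_done(): hands the job in, once; it reports no verdict.
The state is a dict: "clock": time; "joints": joint angles; "joint_vel": joint speeds; "joint_efforts": joint torques, N m; "position": TCP position; "ee_rot": TCP orientation; "contact_force": force on the tool from outside, world axes, zero at the start; "wrist_torque": the same for the moment, N m; "gripper_width": finger opening in mm.
Only numpy, scipy, OpenCV 4.12 (cv2) and the standard library are available. Lean on these libraries where they do the work, as an engineer would, in place of code of your own. Each camera call takes 0.05 s, during which the arm holds its last target.

## Working session

There is one attempt and no reset: what is moved stays moved. The work goes in short steps, Python scripts to look and compute and a tool call to move; the robot and the scene stay as the last step left them, time stands still between calls to the robot, and variables do not carry over. Pictures are saved under pics/ and viewed, and the job is handed in when it is done.

Besides the shell and the picture viewer there is one more tool, called after "Request:" by a JSON object that holds its "fn" and its "kwargs", one argument or row to a line. play_rows: Moves the arm, as the interface text tells. Its arguments: {"type":"object","properties":{"targets":{"type":"array","items":{"type":"object","properties":{"gripper":{"type":"number"},"tx":{"type":"number","minimum":-1,"maximum":1},"ty":{"type":"number","minimum":-1,"maximum":1},"tz":{"type":"number","minimum":-1,"maximum":1},"spin":{"type":"number","minimum":-1,"maximum":1}}}}},"required":["targets"]}

```bash
mkdir -p pics; ls; cat > h.py <<'E'
import numpy as np, cv2
from bench import *
def save(n,im): cv2.imwrite('pics/'+n+'.png',im[:,:,::-1])
def proj_inv(d,u,v,z=None,depth=None):
    K=d['mtx'];T=np.linalg.inv(d['world_to_cam'])
    r=np.array([(u-K[0,2])/K[0,0],-(v-K[1,2])/K[1,1],-1.0])
    if depth is not None: return (T@np.r_[r*depth,1])[:3]
    o=T[:3,3];w=T[:3,:3]@r
    return o+w*(z-o[2])/w[2]
def proj(d,P):
    c=d['world_to_cam']@np.r_[P,1];K=d['mtx']
    return np.array([K[0,0]*c[0]/-c[2]+K[0,2],K[1,1]*-c[1]/-c[2]+K[1,2]])
def cloud(d):
    K=d['mtx'];T=np.linalg.inv(d['world_to_cam']);D=d['depth']
    v,u=np.mgrid[0:D.shape[0],0:D.shape[1]]
    c=np.stack([(u-K[0,2])/K[0,0]*D,-(v-K[1,2])/K[1,1]*D,-D,np.ones_like(D)],-1)
    return (c@T.T)[...,:3]
E
python3 - <<'E'
from h import *
s=read_state()
for k,v in s.items(): print(k,v)
print(tcp_to_tips)
for n in ['scene','top','wrist']:
    d=get_image(n); save(n+'0',d['frame']); np.savez('/tmp/'+n+'0.npz',**d)
E
```

```text
pics
clock 0.0
joints [ 1.50062243e+00  3.85587693e-01  6.56996959e-03 -5.09144420e-04
 -1.19398479e+00 -2.58609614e-01]
joint_vel [ 0.00099686  0.00042773 -0.00022749  0.00056345 -0.00144758  0.00244043]
joint_efforts [-2.91559209e-04 -3.92285478e+01  1.88403100e+01  4.18605387e+00
 -4.57885602e-03 -9.91214705e-06]
position [201.59976617 590.98834893 244.17938797]
ee_rot [ 9.86502074e-01 -1.63744877e-01 -1.31781718e-04  1.12046151e-03]
contact_force [-0.23214825 -0.07751104  1.21484541]
wrist_torque [ 0.00174629  0.00260414 -0.06100222]
gripper_width 85.46824920430406
14.0
```

View pics/scene0.png

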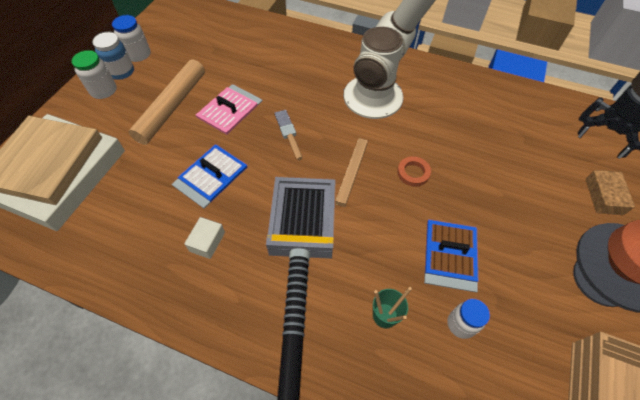

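View pics/top0.png

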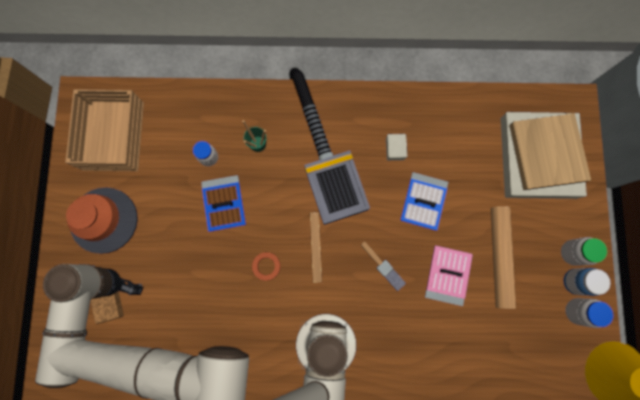

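View pics/wrist0.png

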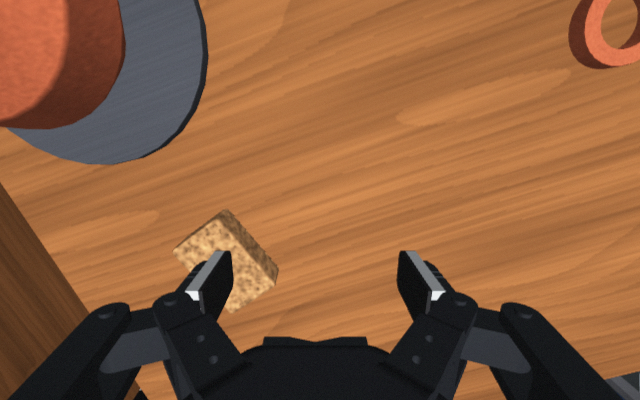

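The clean panel (blue frame, white pleats) is at scene (210,173) / top (425,201). It could be confused with the pink panel at scene (229,108) / top (450,275) or the brown used one at scene (452,255) / top (223,203). I choose the blue-and-white one and measure it.

```bash
python3 - <<'E'
from h import *
for n in ['scene0','top0']:
    d=dict(np.load(f'/tmp/{n}.npz')); f=d['frame']; P=cloud(d)
    x0,y0=(160,130) if n=='scene0' else (385,160)
    cr=f[y0:y0+90,x0:x0+100]; save('crop_'+n,cv2.resize(cr,None,fx=6,fy=6,interpolation=cv2.INTER_CUBIC)[:600])
    ex=(255,165,95,100) if n=='scene0' else (290,140,90,90)
    cr=f[ex[1]:ex[1]+ex[3],ex[0]:ex[0]+ex[2]]; save('crope_'+n,cv2.resize(cr,None,fx=6,fy=6,interpolation=cv2.INTER_CUBIC)[:600])
    T=np.linalg.inv(d['world_to_cam']);print(n,'cam',T[:3,3].round(),d['mtx'][0,0])
    hsv=cv2.cvtColor(f,cv2.COLOR_RGB2HSV)
    box=np.zeros(f.shape[:2],bool)
    if n=='scene0': box[140:210,165:255]=1
    else: box[165:240,390:460]=1
    blue=(hsv[...,0]>100)&(hsv[...,0]<130)&(hsv[...,1]>140)&(hsv[...,2]>80)&box
    dark=(hsv[...,2]<60)&box
    yel=(hsv[...,0]>18)&(hsv[...,0]<32)&(hsv[...,1]>180)&(hsv[...,2]>150)
    yb=np.zeros_like(box)
    if n=='scene0': yb[225:255,260:345]=1
    else: yb[140:190,295:365]=1
    for nm,m in [('blue',blue),('dark',dark),('yel',yel&yb)]:
        v,u=np.nonzero(m); p=P[v,u]
        print(nm,len(v),'px',cv2.minAreaRect(np.c_[u,v].astype(np.float32)),'med',np.median(p,0).round(1),p.min(0).round(),p.max(0).round())
E
```

```text
scene0 cam [1005.  200.  971.] 399.81540875617844
blue 650 px ((212.36862182617188, 171.38705444335938), (39.55172348022461, 57.517242431640625), 46.397178649902344) med [ 492.8 -314.7   11.8] [ 389. -418.    0.] [1005.  200.  971.]
dark 117 px ((210.69076538085938, 167.73989868164062), (24.78351402282715, 6.289958953857422), 36.25383758544922) med [ 490.5 -329.5   45. ] [ 473. -367.   17.] [ 502. -305.   51.]
yel 362 px ((302.46380615234375, 238.2602081298828), (61.168785095214844, 5.993208885192871), 2.726310968399048) med [609.7   4.6  67.2] [548. -70.  -0.] [1005.  200.  971.]
top0 cam [ 220.   28. 1606.] 458.79434148911827
blue 405 px ((423.35302734375, 204.0882568359375), (36.1378059387207, 42.6862678527832), 14.03624439239502) med [ 478.4 -327.4   11.4] [ 220. -417.   -0.] [ 570.   28. 1606.]
dark 29 px ((424.7491455078125, 201.70285034179688), (17.71753692626953, 1.968614935874939), 17.354022979736328) med [ 485.2 -336.5   46.1] [ 474. -364.   38.] [ 495. -305.   52.]
yel 181 px ((329.007568359375, 163.02392578125), (3.7641420364379883, 48.08064270019531), 72.47443389892578) med [613.1  -3.3  66.4] [582. -88. -10.] [663.  76.  74.]
```

View pics/crop_scene0.png

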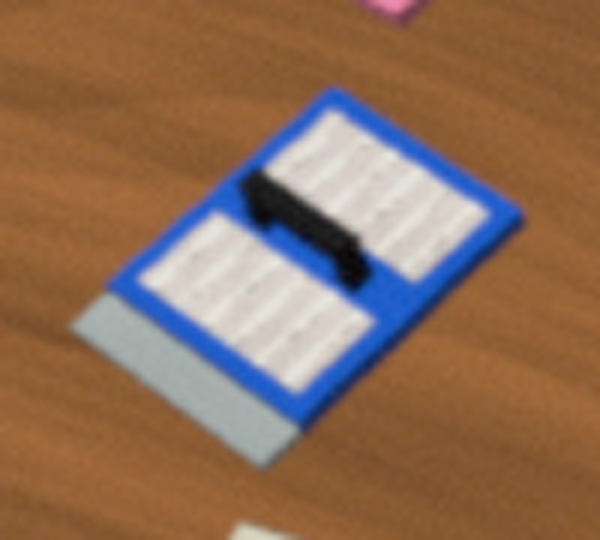

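View pics/crope_scene0.png

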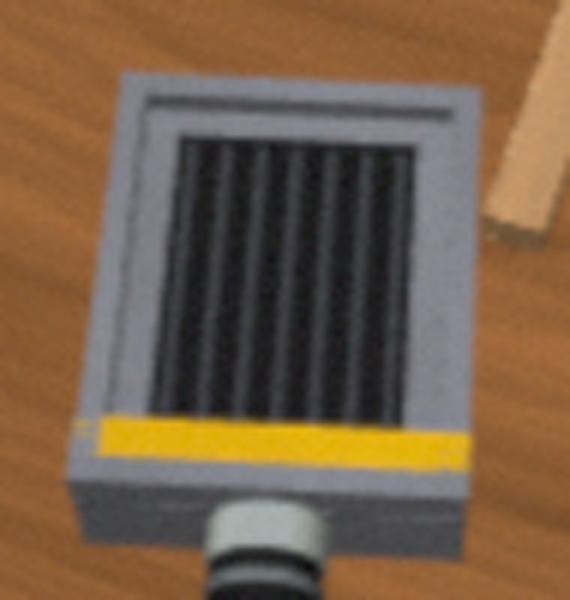

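```bash
python3 - <<'E'
from h import *
def fit(p):
    (c,(w,h),a)=cv2.minAreaRect(p[:,:2].astype(np.float32)); return c,(w,h),a
for n in ['scene0','top0']:
    d=dict(np.load(f'/tmp/{n}.npz')); P=cloud(d); ok=d['depth']>0
    X,Y,Z=P[...,0],P[...,1],P[...,2]
    # clean panel: heights 4..60 around (485,-330)
    m=ok&(np.hypot(X-490,Y+330)<140)&(Z>8)&(Z<16)
    m=cv2.morphologyEx(m.astype(np.uint8),cv2.MORPH_OPEN,np.ones((2,2)))>0
    print(n,'panel12',m.sum(),fit(P[m]))
    m=ok&(np.hypot(X-490,Y+330)<140)&(Z>30)&(Z<60)
    print(n,'bar',m.sum(),fit(P[m]),P[m].mean(0).round(1))
    # extractor
    m=ok&(np.hypot(X-530,Y-0)<170)&(Z>35)&(Z<90)
    num,lab,st,_=cv2.connectedComponentsWithStats(m.astype(np.uint8))
    i=1+np.argmax(st[1:,4]); m=lab==i
    m2=m&(Z>52)
    print(n,'extr',m.sum(),fit(P[m]),'rim',fit(P[m2]))
    print('hist',np.histogram(Z[m],bins=np.arange(35,80,3)))
    m=m&(Z>63)&(Z<72); print('lip',m.sum(),fit(P[m]),P[m].mean(0).round(1))
E
```

```text
scene0 panel12 1703 ((680.4172973632812, -73.38021850585938), (826.8758544921875, 190.82162475585938), 53.04806137084961)
scene0 bar 142 ((487.406494140625, -339.14306640625), (70.15499114990234, 15.474916458129883), 76.37288665771484) [ 489.2 -336.4   43.4]
scene0 extr 5117 ((564.4083251953125, -19.255836486816406), (285.0968322753906, 166.06643676757812), 19.11504364013672) rim ((563.57373046875, -19.545074462890625), (283.3302917480469, 166.06643676757812), 19.115039825439453)
hist (array([  44,   54,  527, 1776,  710,  220,  361,  493,  151,   96,  474,
        207,    4,    0]), array([35, 38, 41, 44, 47, 50, 53, 56, 59, 62, 65, 68, 71, 74, 77]))
lip 767 ((619.0905151367188, -0.376251220703125), (33.35593795776367, 165.9479217529297), 19.005041122436523) [619.2   0.7  67. ]
top0 panel12 789 ((354.6074523925781, -225.56918334960938), (188.03536987304688, 543.6107788085938), 47.02816390991211)
top0 bar 98 ((484.4076843261719, -338.3828125), (70.8399429321289, 15.202666282653809), 75.94649505615234) [ 484.  -337.2   43.8]
top0 extr 3226 ((564.8682250976562, -17.6888427734375), (284.5119934082031, 166.52711486816406), 19.24306869506836) rim ((564.7338256835938, -17.797096252441406), (284.294677734375, 166.42271423339844), 19.151649475097656)
hist (array([ 70, 256, 541, 716, 449, 239, 207, 211, 128, 121, 142, 102,  40,
         4]), array([35, 38, 41, 44, 47, 50, 53, 56, 59, 62, 65, 68, 71, 74, 77]))
lip 343 ((532.4393310546875, -28.754180908203125), (210.8404998779297, 165.93438720703125), 19.151649475097656) [610.9  -1.4  67.1]
```

Request:
{"fn": "play_rows", "kwargs": {
  "targets": [
    {"tx": 0.84, "ty": 0.75, "gripper": -1},
    {"tx": 0.84, "ty": 0.75, "gripper": -1},
    {"tx": 0.84, "ty": 0.75, "gripper": -1},
    {"tx": 0.84, "ty": 0.75, "gripper": -1},
    {"tx": 0.84, "ty": 0.75, "gripper": -1}
  ]
}}

```text
invalid input
```

```bash
cat >> h.py <<'E'
from scipy.spatial.transform import Rotation as Ro
def go(tgt=None,yaw=None):
    s=read_state();p=np.array(s['position']);R=Ro.from_quat(s['ee_rot']).as_matrix()
    cy=np.degrees(np.arctan2(R[1,0],R[0,0]))
    print('t',round(s['clock'],2),'pos',p.round(1),'yaw',cy.round(2),'tilt',np.degrees(np.arccos(-R[2,2])).round(2),'F',np.round(s['contact_force'],1),'w',round(s['gripper_width'],1))
    if tgt is not None:
        sh=R.T@(np.array(tgt)-p); print('shift units',(sh/250).round(4), 'spin',None if yaw is None else round(-(yaw-cy)/45,4))
E
python3 -c "
from h import *
go([480,-120,245],-13.8)"
```

```text
t 0.15 pos [201.7 591.1 244.4] yaw -18.85 tilt 0.1 F [-0.   1.  -0.4] w 85.6
shift units [1.9725e+00 2.3323e+00 2.1000e-03] spin -0.1121
```

Request:
{"fn": "play_rows", "kwargs": {
  "targets": [
    {"tx": 0.84, "ty": 0.75, "tz": 0, "spin": 0, "gripper": -1},
    {"tx": 0.84, "ty": 0.75, "tz": 0, "spin": 0, "gripper": -1},
    {"tx": 0.84, "ty": 0.75, "tz": 0, "spin": 0, "gripper": -1},
    {"tx": 0.84, "ty": 0.75, "tz": 0, "spin": 0, "gripper": -1},
    {"tx": 0.84, "ty": 0.75, "tz": 0, "spin": 0, "gripper": -1}
  ]
}}

```text
clock: 0.78
position: [340.6, 343.4, 245.3]
ee_rot: [0.986, -0.165, -0.0, 0.0]
contact_force: [-0.3, -0.0, 0.6]
gripper_width: 85.5
```

```bash
python3 -c "
from h import *
go([480,-60,245],-13.8)"
```

```text
t 0.78 pos [340.6 343.4 245.3] yaw -18.96 tilt 0.03 F [-0.3 -0.   0.6] w 85.5
shift units [1.0515 1.3451 0.0016] spin -0.1147
```

Request:
{"fn": "play_rows", "kwargs": {
  "targets": [
    {"tx": 0.78, "ty": 1.0, "tz": 0, "spin": -0.115, "gripper": -1},
    {"tx": 0.78, "ty": 1.0, "tz": 0, "spin": -0.115, "gripper": -1},
    {"tx": 0.78, "ty": 1.0, "tz": 0, "spin": -0.115, "gripper": -1},
    {"tx": 0.78, "ty": 1.0, "tz": 0, "spin": -0.115, "gripper": -1},
    {"tx": 0.78, "ty": 1.0, "tz": 0, "spin": -0.115, "gripper": -1},
    {"tx": 0.78, "ty": 1.0, "tz": 0, "spin": -0.115, "gripper": -1}
  ]
}}

```text
clock: 1.52
position: [444.1, 43.2, 245.0]
ee_rot: [0.992, -0.122, -0.0, 0.0]
contact_force: [-0.1, -0.7, 0.6]
gripper_width: 85.2
```

```bash
python3 -c "
from h import *
go([486,-338.7,180],-13.8)"
```

```text
t 1.52 pos [444.1  43.2 245. ] yaw -14.05 tilt 0.05 F [-0.1 -0.7  0.6] w 85.2
shift units [0.5337 1.4412 0.2606] spin -0.0055
```

Request:
{"fn": "play_rows", "kwargs": {
  "targets": [
    {"tx": 0.37, "ty": 1.0, "tz": 0, "spin": 0, "gripper": -1},
    {"tx": 0.37, "ty": 1.0, "tz": 0, "spin": 0, "gripper": -1},
    {"tx": 0.37, "ty": 1.0, "tz": 0, "spin": 0, "gripper": -1},
    {"tx": 0.37, "ty": 1.0, "tz": 0, "spin": 0, "gripper": -1},
    {"tx": 0.37, "ty": 1.0, "tz": 0, "spin": 0, "gripper": -1},
    {"tx": 0.37, "ty": 1.0, "tz": 0, "spin": 0, "gripper": -1}
  ]
}}

```text
clock: 2.28
position: [474.6, -218.2, 244.7]
ee_rot: [0.993, -0.12, -0.001, -0.0]
contact_force: [-0.1, 0.8, -0.5]
gripper_width: 85.5
```

```bash
python3 -c "
from h import *
go([486,-338.7,180],-13.8)
d=get_image('wrist');save('w1',d['frame']);np.savez('/tmp/w1.npz',**d)"
```

```text
t 2.27 pos [ 474.6 -218.2  244.7] yaw -13.74 tilt 0.07 F [-0.1  0.8 -0.5] w 85.5
shift units [0.1591 0.4575 0.2586] spin 0.0014
```

View pics/w1.png

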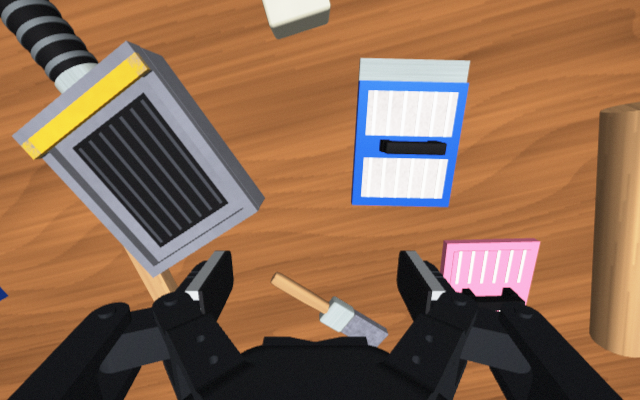

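The wrist picture shows the clean panel at (413,140) with its tongue up at (414,70) and its bar at (413,148). The extractor is at (140,155) with its yellow lip at (85,107). Next I measure both from this view.

```bash
cat > m.py <<'E'
from h import *
d=dict(np.load('/tmp/w1.npz')); P=cloud(d); f=d['frame']; hsv=cv2.cvtColor(f,cv2.COLOR_RGB2HSV)
ok=d['depth']>0
def rect(uv): return cv2.minAreaRect(uv.astype(np.float32))
def planefit(mask,z,nm):
    cs,_=cv2.findContours(mask.astype(np.uint8),cv2.RETR_EXTERNAL,cv2.CHAIN_APPROX_NONE)
    c=max(cs,key=cv2.contourArea)[:,0]
    w=np.array([proj_inv(d,u,v,z)[:2] for u,v in c]); print(nm,rect(w))
B=np.zeros(ok.shape,bool);B[50:215,340:480]=1
blue=(hsv[...,0]>100)&(hsv[...,0]<130)&(hsv[...,1]>140)&(hsv[...,2]>80)&B
planefit(blue,12,'blue top (155x130)')
dark=(hsv[...,2]<70)&(hsv[...,1]<200)&B
m=dark&(P[...,2]>40)
planefit(m,46,'bar top (70x14)'); print('bar z',np.median(P[m][:,2]))
Z=P[...,2]; E=np.zeros(ok.shape,bool);E[30:285,5:275]=1
yel=(hsv[...,0]>18)&(hsv[...,0]<32)&(hsv[...,1]>180)&(hsv[...,2]>150)&E
planefit(yel&(np.abs(Z-67)<4),67,'lip top (18x142+)')
print('yel z',np.percentile(Z[yel],[5,50,95]))
rim=E&ok&(Z>53)&(Z<61)
rim=cv2.morphologyEx(rim.astype(np.uint8),cv2.MORPH_OPEN,np.ones((2,2)))>0
n,l,st,_=cv2.connectedComponentsWithStats(rim.astype(np.uint8)); 
rim=l==1+np.argmax(st[1:,4])
planefit(rim,57,'rim'); print(np.median(Z[rim]))
m=E&ok&(Z>40)&(Z<50); 
print('seat z',np.median(Z[m]))
top=E&ok&(Z>63)&(Z<71); planefit(top,67,'wall+lip (30x166)')
print('pts', rect(P[top][:,:2]), rect(P[rim][:,:2]))
# table z check
t=ok&(np.abs(Z)<15); print('table',np.median(Z[t]))
E
python3 m.py
```

```text
blue top (155x130) ((483.0105895996094, -339.9228820800781), (130.88796997070312, 154.63995361328125), 75.04532623291016)
bar top (70x14) ((486.4832763671875, -339.6494140625), (70.87509155273438, 13.660338401794434), 74.98249816894531)
bar z 47.113407008887435
lip top (18x142+) ((612.7572631835938, -4.7279205322265625), (17.96277618408203, 146.76780700683594), 19.170650482177734)
yel z [66.82876413 68.2114084  69.48038631]
rim ((530.771240234375, -32.45257568359375), (212.03118896484375, 169.33238220214844), 19.312034606933594)
58.05209140135673
seat z 46.70630450218164
wall+lip (30x166) ((617.8825073242188, -2.0667572021484375), (32.79381561279297, 168.79226684570312), 19.03940773010254)
pts ((618.4024658203125, -1.7025909423828125), (31.333194732666016, 167.37832641601562), 19.13637924194336) ((536.364501953125, -64.55056762695312), (221.5293731689453, 328.2046813964844), 20.786088943481445)
table 1.352492581735703
```

```bash
python3 -c "
from h import *
go([486.1,-340,100],-15)"
```

```text
t 2.33 pos [ 474.6 -217.4  244.9] yaw -13.65 tilt 0.05 F [-0.8 -0.1  0.4] w 85.5
shift units [0.1611 0.4659 0.5795] spin 0.0299
```

Request:
{"fn": "play_rows", "kwargs": {
  "targets": [
    {"tx": 0.16, "ty": 0.464, "tz": 0.2, "spin": 0.03, "gripper": -1},
    {"tx": 0.16, "ty": 0.464, "tz": 0.4, "spin": 0.03, "gripper": -1},
    {"tx": 0.16, "ty": 0.464, "tz": 0.58, "spin": 0.03, "gripper": -1},
    {"tx": 0.16, "ty": 0.464, "tz": 0.58, "spin": 0.03, "gripper": -1},
    {"tx": 0.16, "ty": 0.464, "tz": 0.58, "spin": 0.03, "gripper": -1}
  ]
}}

```text
clock: 2.95
position: [486.7, -339.2, 100.5]
ee_rot: [0.992, -0.13, -0.0, 0.0]
contact_force: [0.1, -0.1, 0.4]
gripper_width: 85.9
```

```bash
python3 -c "
from h import *
go([486.1,-340,32],-15)
d=get_image('wrist');save('w2',d['frame']);np.savez('/tmp/w2.npz',**d)"
```

```text
t 2.95 pos [ 486.7 -339.2  100.5] yaw -14.9 tilt 0.05 F [ 0.1 -0.1  0.4] w 85.9
shift units [-0.0012  0.0038  0.2742] spin 0.0023
```

View pics/w2.png

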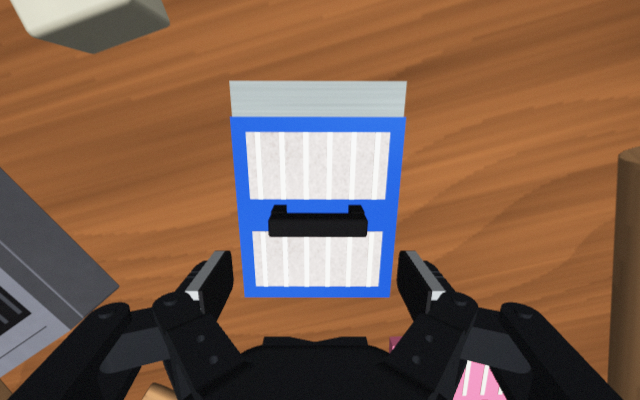

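The bar at (318,224) is centred between the jaws (pads at columns 232 and 398). I descend and close on the bar's ends, along its length, because the moves offer no tilt: the panel has to pivot in the pads.

Request:
{"fn": "play_rows", "kwargs": {
  "targets": [
    {"tx": 0, "ty": 0.002, "tz": 0.14, "spin": 0, "gripper": -1},
    {"tx": 0, "ty": 0.002, "tz": 0.274, "spin": 0, "gripper": -1},
    {"tx": 0, "ty": 0.002, "tz": 0.274, "spin": 0, "gripper": -1},
    {"tx": 0, "ty": 0.002, "tz": 0.274, "spin": 0, "gripper": -1}
  ]
}}

```text
clock: 3.5
position: [488.1, -341.0, 34.7]
ee_rot: [0.992, -0.13, 0.002, 0.001]
contact_force: [0.9, 0.6, 0.8]
gripper_width: 85.4
```

```bash
python3 -c "
from h import *
go([486.1,-340,32],-15)
d=get_image('scene');save('s2',cv2.resize(d['frame'][120:220,150:280],None,fx=6,fy=6,interpolation=cv2.INTER_CUBIC)[:600,:800])"
```

```text
t 3.5 pos [ 488.1 -341.    34.7] yaw -14.91 tilt 0.29 F [0.9 0.6 0.8] w 85.4
shift units [-0.0087 -0.0017  0.0109] spin 0.002
```

View pics/s2.png

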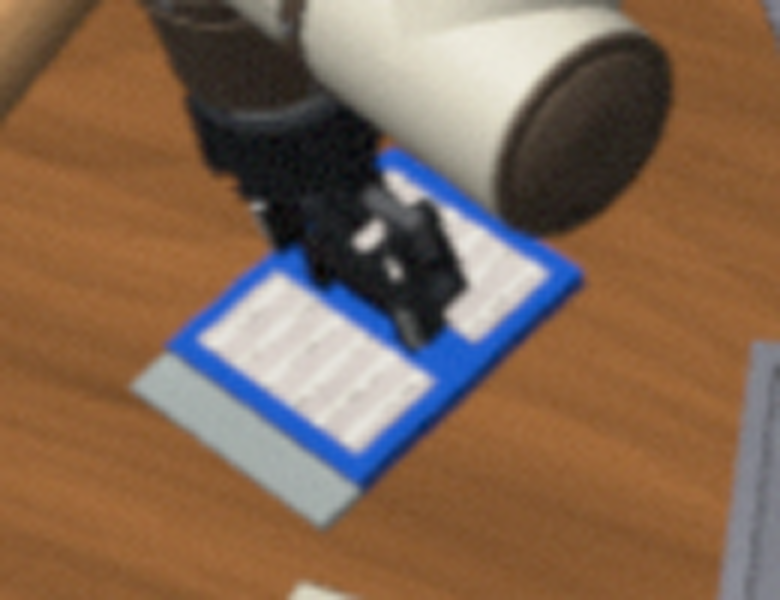

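Request:
{"fn": "play_rows", "kwargs": {
  "targets": [
    {"tx": -0.003, "ty": 0, "tz": 0, "spin": 0, "gripper": -1},
    {"tx": -0.003, "ty": 0, "tz": 0, "spin": 0, "gripper": -1}
  ]
}}

```text
clock: 3.8
position: [485.6, -340.7, 32.9]
ee_rot: [0.991, -0.131, 0.001, 0.0]
contact_force: [1.2, 0.3, 0.3]
gripper_width: 85.4
```

```bash
python3 -c "
from h import *
go([486.1,-340,32],-15)
d=get_image('wrist');save('w3',d['frame']);np.savez('/tmp/w3.npz',**d)"
```

```text
t 3.8 pos [ 485.6 -340.7   32.9] yaw -15.01 tilt 0.1 F [1.2 0.3 0.3] w 85.4
shift units [ 0.001  -0.0033  0.0034] spin -0.0003
```

View pics/w3.png

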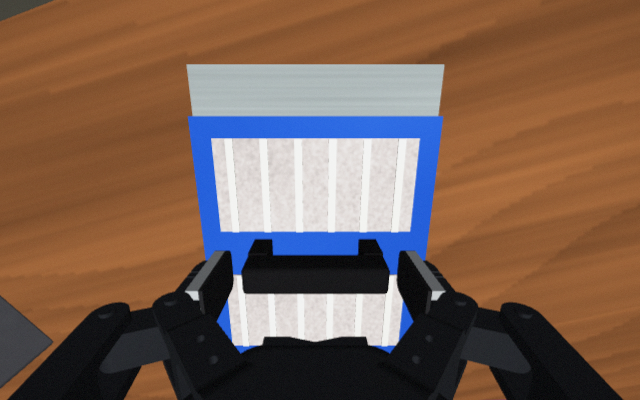

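The bar (243–388, rows 255–292) lies between the pads. Now I close.

Request:
{"fn": "play_rows", "kwargs": {
  "targets": [
    {"tx": 0, "ty": -0.003, "tz": 0, "spin": 0, "gripper": 0.2},
    {"tx": 0, "ty": -0.003, "tz": 0, "spin": 0, "gripper": 1},
    {"tx": 0, "ty": -0.003, "tz": 0, "spin": 0, "gripper": 1},
    {"tx": 0, "ty": -0.003, "tz": 0, "spin": 0, "gripper": 1}
  ]
}}

```text
clock: 4.35
position: [485.8, -340.1, 32.6]
ee_rot: [0.991, -0.13, 0.0, 0.0]
contact_force: [-1.4, 0.5, 5.9]
gripper_width: 68.7
```

```bash
python3 -c "
from h import *
go([486.1,-340,32],-15)
d=get_image('wrist');save('w4',d['frame']);np.savez('/tmp/w4.npz',**d)"
```

```text
t 4.35 pos [ 485.8 -340.1   32.6] yaw -14.99 tilt 0.06 F [-1.4  0.5  5.9] w 68.7
shift units [ 0.001  -0.0005  0.0023] spin 0.0001
```

View pics/w4.png

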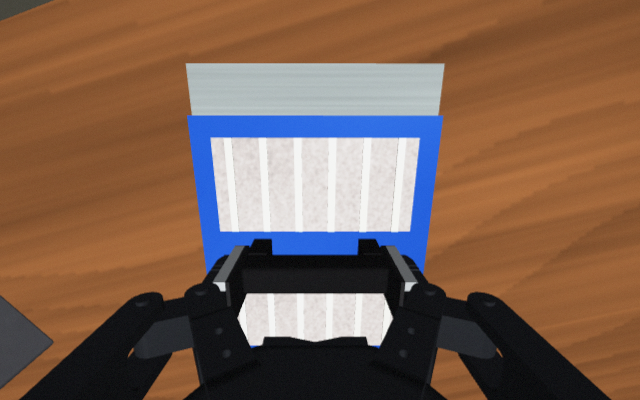

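Request:
{"fn": "play_rows", "kwargs": {
  "targets": [
    {"tx": 0, "ty": 0, "tz": -0.05, "spin": 0, "gripper": 1},
    {"tx": 0, "ty": 0, "tz": -0.15, "spin": 0, "gripper": 1},
    {"tx": 0, "ty": 0, "tz": -0.28, "spin": 0, "gripper": 1},
    {"tx": 0, "ty": 0, "tz": -0.42, "spin": 0, "gripper": 1},
    {"tx": 0, "ty": 0, "tz": -0.5, "spin": 0, "gripper": 1},
    {"tx": 0, "ty": 0, "tz": -0.5, "spin": 0, "gripper": 1}
  ]
}}

```text
clock: 5.15
position: [486.0, -340.0, 158.3]
ee_rot: [0.991, -0.131, 0.002, 0.0]
contact_force: [-0.1, -0.5, -3.1]
gripper_width: 68.3
```

```bash
python3 -c "
from h import *
go([532,-31.5,180],19.1)
d=get_image('wrist');save('w5',d['frame']);np.savez('/tmp/w5.npz',**d)
d=get_image('scene');save('s5',cv2.resize(d['frame'][60:200,150:330],None,fx=4.2,fy=4.2,interpolation=cv2.INTER_CUBIC)[:600,:800])"
```

```text
t 5.15 pos [ 486.  -340.   158.3] yaw -15.02 tilt 0.19 F [-0.1 -0.5 -3.1] w 68.3
shift units [-0.1419 -1.2394 -0.0873] spin -0.7582
```

View pics/w5.png

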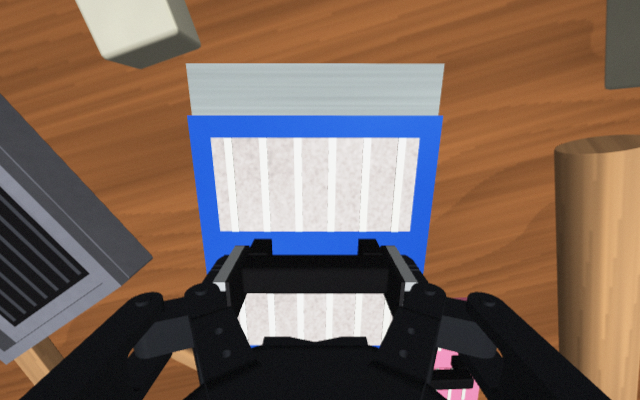

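View pics/s5.png

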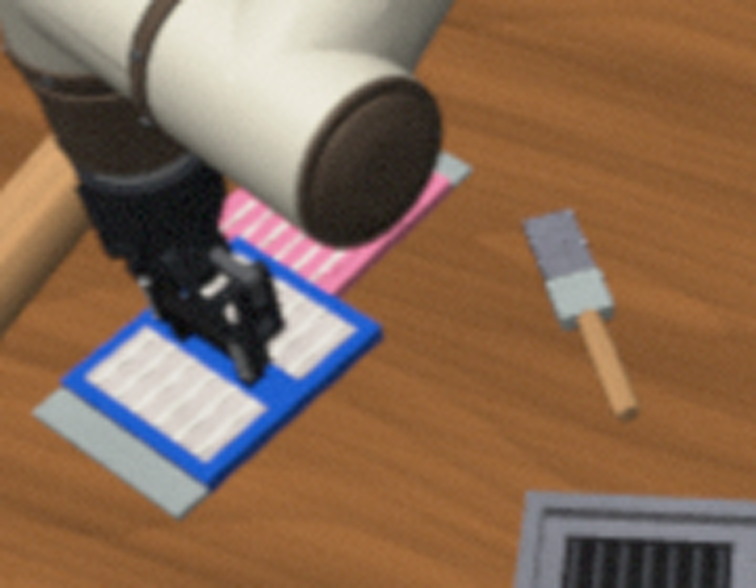

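```bash
python3 - <<'E'
from h import *
print(np.degrees(read_state()['joints']).round(1))
for n in ['scene0','top0','w1']:
    d=dict(np.load(f'/tmp/{n}.npz')); P=cloud(d); X,Y,Z=P[...,0],P[...,1],P[...,2]
    m=(d['depth']>0)&(np.hypot(X-660,Y+240)<130)&(Z>42)&(Z<58)&(Y<-150)
    if m.sum()>5: print(n,m.sum(),cv2.minAreaRect(P[m][:,:2].astype(np.float32)))
E
```

```text
[-19.4  23.3 -11.4  -0.1 -55.5  94.3]
scene0 787 ((686.1712646484375, -240.69534301757812), (84.75642395019531, 66.62696838378906), 1.4779999256134033)
top0 422 ((682.7705688476562, -239.8299102783203), (83.70442962646484, 65.87174987792969), 2.790158271789551)
w1 1381 ((647.6065063476562, -241.2035675048828), (68.13969421386719, 24.20564842224121), 76.00212097167969)
```

```bash
python3 -c "
from h import *
go([515,-196,105],-70.9)"
```

```text
t 5.25 pos [ 484.6 -339.3  155.7] yaw -15.05 tilt 0.13 F [ 0.3  0.3 -4.1] w 68.8
shift units [-0.0309 -0.5849  0.2034] spin 1.2411
```

Request:
{"fn": "play_rows", "kwargs": {
  "targets": [
    {"tx": -0.01, "ty": -0.15, "tz": 0, "spin": 0.22, "gripper": 1},
    {"tx": -0.02, "ty": -0.3, "tz": 0, "spin": 0.44, "gripper": 1},
    {"tx": -0.03, "ty": -0.45, "tz": 0, "spin": 0.66, "gripper": 1},
    {"tx": -0.031, "ty": -0.585, "tz": 0, "spin": 0.88, "gripper": 1},
    {"tx": -0.031, "ty": -0.585, "tz": 0, "spin": 1.0, "gripper": 1},
    {"tx": -0.031, "ty": -0.585, "tz": 0, "spin": 1.0, "gripper": 1}
  ]
}}

```text
clock: 6.0
position: [515.0, -196.0, 155.2]
ee_rot: [0.866, -0.499, -0.002, 0.001]
contact_force: [0.1, 0.2, -2.8]
gripper_width: 68.5
```

```bash
python3 -c "
from h import *
go([515,-196,100],-70.9)"
```

```text
t 6.0 pos [ 515.  -196.   155.2] yaw -59.92 tilt 0.19 F [ 0.1  0.2 -2.8] w 68.5
shift units [ 0.0005 -0.0004  0.2209] spin 0.2441
```

Request:
{"fn": "play_rows", "kwargs": {
  "targets": [
    {"tx": 0, "ty": 0, "tz": 0.06, "spin": 0.2, "gripper": 1},
    {"tx": 0, "ty": 0, "tz": 0.15, "spin": 0.244, "gripper": 1},
    {"tx": 0, "ty": 0, "tz": 0.22, "spin": 0.244, "gripper": 1},
    {"tx": 0, "ty": 0, "tz": 0.22, "spin": 0.244, "gripper": 1}
  ]
}}

```text
clock: 6.5
position: [514.1, -196.8, 99.7]
ee_rot: [0.814, -0.581, -0.002, 0.001]
contact_force: [0.0, 0.3, -2.8]
gripper_width: 68.3
```

```bash
python3 -c "
from h import *
go([515,-196,75],-70.9)
d=get_image('wrist');save('w6',d['frame']);np.savez('/tmp/w6.npz',**d)
d=get_image('scene');save('s6',cv2.resize(d['frame'][130:290,170:370],None,fx=3.7,fy=3.7,interpolation=cv2.INTER_CUBIC)[:600,:800])"
```

```text
t 6.5 pos [ 514.1 -196.8   99.7] yaw -70.99 tilt 0.31 F [ 0.   0.3 -2.8] w 68.3
shift units [-0.0018 -0.005   0.0986] spin -0.002
```

View pics/s6.png

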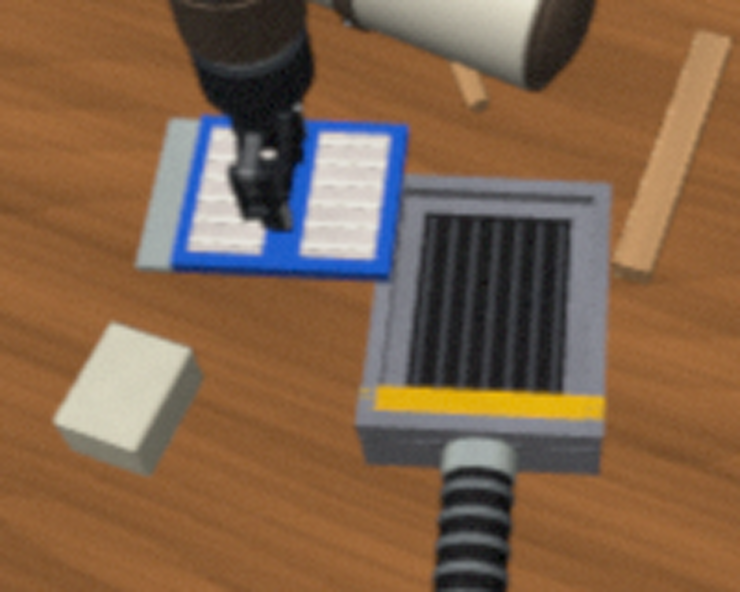

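View pics/w6.png

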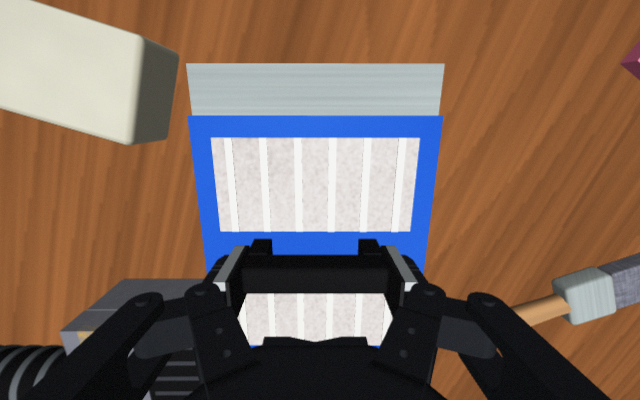

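The panel's near edge overhangs the extractor's -y rim, and the tongue is clear of the block. I lower slowly so the rim pushes the near end up.

Request:
{"fn": "play_rows", "kwargs": {
  "targets": [
    {"tx": 0, "ty": 0, "tz": 0.02, "spin": 0, "gripper": 1},
    {"tx": 0, "ty": 0, "tz": 0.035, "spin": 0, "gripper": 1},
    {"tx": 0, "ty": 0, "tz": 0.045, "spin": 0, "gripper": 1},
    {"tx": 0, "ty": 0, "tz": 0.055, "spin": 0, "gripper": 1},
    {"tx": 0, "ty": 0, "tz": 0.065, "spin": 0, "gripper": 1}
  ]
}}

```text
clock: 7.22
position: [516.5, -197.4, 87.0]
ee_rot: [0.815, -0.58, 0.001, 0.0]
contact_force: [-1.9, -4.9, 7.0]
gripper_width: 69.0
```

```bash
python3 -c "
from h import *
go([515,-196,75],-70.9)
print(read_state()['wrist_torque'])
d=get_image('wrist');save('w7',d['frame']);np.savez('/tmp/w7.npz',**d)"
```

```text
t 7.22 pos [ 516.5 -197.4   87. ] yaw -70.91 tilt 0.12 F [-1.9 -4.9  7. ] w 69.0
shift units [-0.0075  0.0037  0.0482] spin -0.0002
[-0.9020126   0.87423993  0.28598549]
```

View pics/w7.png

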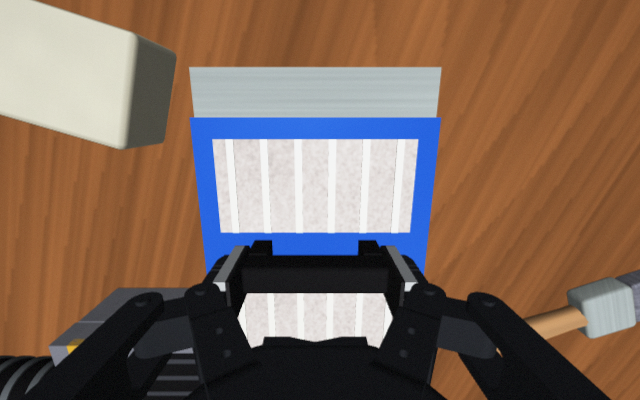

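It is pivoting: the tongue row moved from 64 to 67 at about 10 N. I continue lowering.

Request:
{"fn": "play_rows", "kwargs": {
  "targets": [
    {"tx": 0, "ty": 0, "tz": 0.012, "spin": 0, "gripper": 1},
    {"tx": 0, "ty": 0, "tz": 0.024, "spin": 0, "gripper": 1},
    {"tx": 0, "ty": 0, "tz": 0.036, "spin": 0, "gripper": 1},
    {"tx": 0, "ty": 0, "tz": 0.048, "spin": 0, "gripper": 1},
    {"tx": 0, "ty": 0, "tz": 0.048, "spin": 0, "gripper": 1}
  ]
}}

```text
clock: 7.9
position: [519.1, -199.0, 76.8]
ee_rot: [0.815, -0.58, 0.004, -0.0]
contact_force: [-0.1, -8.8, 8.0]
gripper_width: 68.4
```

```bash
python3 -c "
from h import *
go([515,-196,75],-70.9)
print(read_state()['wrist_torque'])
d=get_image('wrist');save('w8',d['frame']);np.savez('/tmp/w8.npz',**d)
P=cloud(d)
for v in [80,100,125,150,180,210,235]: print(v,P[v,290:340].mean(0).round(1))
P=cloud(dict(np.load('/tmp/w6.npz')))
for v in [80,100,125,150,180,210,235]: print(v,P[v,290:340].mean(0).round(1))
"
```

```text
t 7.9 pos [ 519.1 -199.    76.8] yaw -70.85 tilt 0.48 F [-0.1 -8.8  8. ] w 68.4
shift units [-0.0166  0.0116  0.0069] spin 0.0011
[-1.91758457  0.1161106   0.14271487]
80 [ 552.4 -291.7    1.4]
100 [ 547.3 -277.8   36.4]
125 [ 542.8 -264.8   39. ]
150 [ 538.4 -252.2   48.3]
180 [ 533.  -236.7   51.3]
210 [ 527.5 -220.9   54.6]
235 [ 522.7 -207.2   56.8]
80 [ 544.6 -283.4   77.1]
100 [ 541.4 -274.8   73.8]
125 [ 537.4 -263.    79.9]
150 [ 533.3 -251.1   81.1]
180 [ 528.1 -236.    81.1]
210 [ 522.6 -220.    81.4]
235 [ 518.  -206.5   83.2]
```

View pics/w8.png

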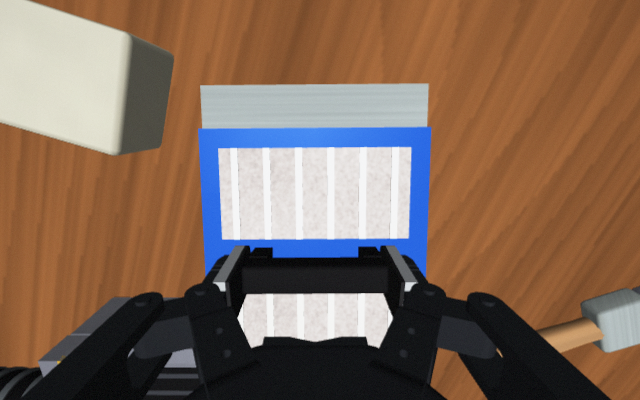

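Request:
{"fn": "play_rows", "kwargs": {
  "targets": [
    {"tx": 0, "ty": 0, "tz": 0.012, "spin": 0, "gripper": 1},
    {"tx": 0, "ty": 0, "tz": 0.018, "spin": 0, "gripper": 1},
    {"tx": 0, "ty": 0, "tz": 0.018, "spin": 0, "gripper": 1},
    {"tx": 0, "ty": 0, "tz": -0.03, "spin": 0, "gripper": 1},
    {"tx": 0, "ty": 0, "tz": -0.12, "spin": 0, "gripper": 1},
    {"tx": 0, "ty": 0, "tz": -0.25, "spin": 0, "gripper": 1},
    {"tx": 0, "ty": 0, "tz": -0.32, "spin": 0, "gripper": 1},
    {"tx": 0, "ty": 0, "tz": -0.32, "spin": 0, "gripper": 1}
  ]
}}

```text
clock: 8.95
position: [516.5, -196.3, 154.8]
ee_rot: [0.814, -0.581, 0.001, -0.001]
contact_force: [-0.9, 0.5, -3.2]
gripper_width: 68.6
```

```bash
cat > tongue.py <<'E'
from h import *
def tongue(d):
    # tongue far edge: per column, first row (from top) of blue frame / tongue boundary
    f=d['frame']; hsv=cv2.cvtColor(f,cv2.COLOR_RGB2HSV); K=d['mtx']
    blue=((hsv[...,0]>100)&(hsv[...,0]<130)&(hsv[...,1]>140)&(hsv[...,2]>80))
    blue[300:]=0; blue[:,:150]=0; blue[:,480:]=0
    # widest extents on the first blue rows = step edge at panel x=65,z=12
    rows=np.nonzero(blue.sum(1)>150)[0]; r0=rows[0]
    c=np.nonzero(blue[r0+1])[0]; 
    W=c[-1]-c[0]+1; dep=K[0,0]*130/W
    p=proj_inv(d,(c[0]+c[-1]+1)/2,r0,depth=dep)
    # grey tongue above
    g=(hsv[...,1]<60)&(hsv[...,2]>110); g[:, :180]=0; g[:,460:]=0; g[r0:]=0
    n,l,st,_=cv2.connectedComponentsWithStats(g.astype(np.uint8))
    i=1+np.argmax(st[1:,4]); g=l==i
    rr=np.nonzero(g.sum(1)>120)[0][0]; c2=np.nonzero(g[rr+1])[0]; W2=c2[-1]-c2[0]+1
    q=proj_inv(d,(c2[0]+c2[-1]+1)/2,rr,depth=K[0,0]*130/W2)
    return p,q,(r0,c[0],c[-1],rr,c2[0],c2[-1])
def tilt_from(d,s):
    """angle from rays to step edge & tongue-top edge, panel rigid about pivot at TCP+5.4 up"""
    from scipy.optimize import brentq
    R=Ro.from_quat(s['ee_rot']).as_matrix(); p=np.array(s['position'])
    _,_,(r0,a,b,rr,a2,b2)=tongue(d); out=[]
    piv=p+np.array([0,0,5.4]); ex=np.r_[R[:2,0],0]; ex/=np.linalg.norm(ex); ez=np.array([0,0,1.])
    for (A,B,row) in [(75,12-38,r0),(100,6-38,rr)]:
        def fn(t):
            c,s_=np.cos(t),np.sin(t)
            P=piv+A*(c*ex-s_*ez)+B*(s_*ex+c*ez)
            return proj(d,P)[1]-row
        try: out.append(np.degrees(brentq(fn,-.2,.6)))
        except Exception as e: out.append(str(e))
    return out
E
python3 -c "
from tongue import *
go([515,-196,75],19.1)
for n in ['w5','w6','w7','w8']: print(n,[np.round(a,1) for a in tongue(dict(np.load('/tmp/%s.npz'%n)))])
s=read_state()
d=get_image('wrist');save('w9',d['frame']);np.savez('/tmp/w9.npz',**d)
print([np.round(a,1) for a in tongue(d)], tilt_from(d,s))
"
```

```text
t 8.95 pos [ 516.5 -196.3  154.8] yaw -70.98 tilt 0.18 F [-0.9  0.5 -3.2] w 68.6
shift units [-0.0034  0.0062  0.3191] spin -2.0019
w5 [array([ 558.3, -359.6,  139.2]), array([ 583. , -366.2,  132.7]), array([116, 187, 442,  63, 186, 443])]
w6 [array([ 538.4, -267.4,   79.5]), array([ 546.6, -291.4,   74.1]), array([116, 188, 442,  63, 186, 444])]
w7 [array([ 540.7, -267.1,   65.2]), array([ 549.2, -290.8,   58.2]), array([118, 190, 440,  67, 189, 440])]
w8 [array([ 542.1, -262.9,   45.2]), array([ 550.2, -285.9,   35.1]), array([129, 198, 430,  84, 200, 428])]
[array([ 538.8, -259. ,  120.4]), array([ 546.9, -281.3,  109.5]), array([131, 200, 428,  88, 202, 425])] [np.float64(14.124030528438672), np.float64(12.708778762368533)]
```

View pics/w9.png

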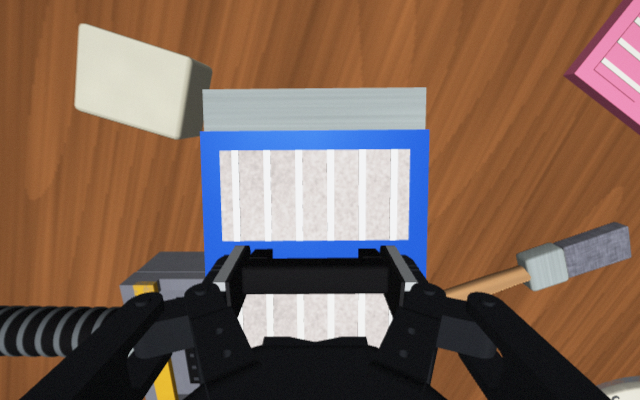

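```bash
python3 -c "
from h import *
go([508.4,-39.7,155],19.1)"
```

```text
t 9.0 pos [ 515.6 -196.2  153.5] yaw -71.01 tilt 0.04 F [ 0.  -0.4 -3.4] w 68.1
shift units [-0.6011 -0.1766 -0.0057] spin -2.0024
```

Request:
{"fn": "play_rows", "kwargs": {
  "targets": [
    {"tx": -0.1, "ty": -0.03, "tz": -0.01, "spin": -0.2, "gripper": 1},
    {"tx": -0.22, "ty": -0.065, "tz": -0.01, "spin": -0.4, "gripper": 1},
    {"tx": -0.35, "ty": -0.1, "tz": -0.01, "spin": -0.6, "gripper": 1},
    {"tx": -0.48, "ty": -0.14, "tz": -0.01, "spin": -0.8, "gripper": 1},
    {"tx": -0.6, "ty": -0.177, "tz": -0.01, "spin": -1.0, "gripper": 1},
    {"tx": -0.6, "ty": -0.177, "tz": -0.01, "spin": -1.0, "gripper": 1}
  ]
}}

```text
clock: 9.75
position: [507.9, -38.7, 154.7]
ee_rot: [0.975, -0.224, -0.001, 0.0]
contact_force: [-0.4, -0.1, -2.1]
gripper_width: 68.8
```

Request:
{"fn": "play_rows", "kwargs": {
  "targets": [
    {"tx": 0, "ty": 0, "tz": 0, "spin": -0.2, "gripper": 1},
    {"tx": 0, "ty": 0, "tz": 0, "spin": -0.4, "gripper": 1},
    {"tx": 0, "ty": 0, "tz": 0, "spin": -0.6, "gripper": 1},
    {"tx": 0, "ty": 0, "tz": 0, "spin": -0.8, "gripper": 1},
    {"tx": 0, "ty": 0, "tz": 0, "spin": -1.0, "gripper": 1},
    {"tx": 0, "ty": 0, "tz": 0, "spin": -1.0, "gripper": 1},
    {"tx": 0, "ty": 0, "tz": 0, "spin": -1.0, "gripper": 1}
  ]
}}

```text
clock: 10.62
position: [508.5, -40.7, 155.5]
ee_rot: [0.987, 0.163, -0.001, -0.0]
contact_force: [-0.2, 0.7, -2.1]
gripper_width: 68.4
```

```bash
python3 -c "
from tongue import *
go([508.4,-39.7,130],19.1)
s=read_state()
d=get_image('wrist');save('w10',d['frame']);np.savez('/tmp/w10.npz',**d)
d2=get_image('scene');save('s10',cv2.resize(d2['frame'][130:290,220:420],None,fx=3.7,fy=3.7,interpolation=cv2.INTER_CUBIC)[:600,:800])
print([np.round(a,1) for a in tongue(d)], tilt_from(d,s))
"
```

```text
t 10.62 pos [508.5 -40.7 155.5] yaw 18.82 tilt 0.07 F [-0.2  0.7 -2.1] w 68.4
shift units [ 0.0012 -0.004   0.102 ] spin -0.0063
[array([571.6, -19.6, 120.9]), array([598.5,  -9.2, 107.7]), array([131, 200, 428,  79, 201, 423])] [np.float64(14.103690826108735), np.float64(8.10571799451358)]
```

View pics/w10.png

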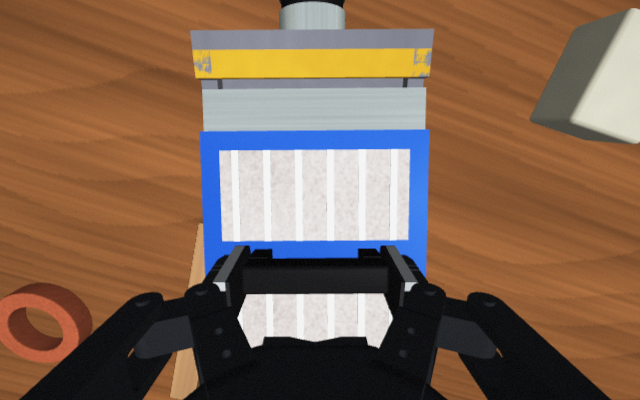

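View pics/s10.png

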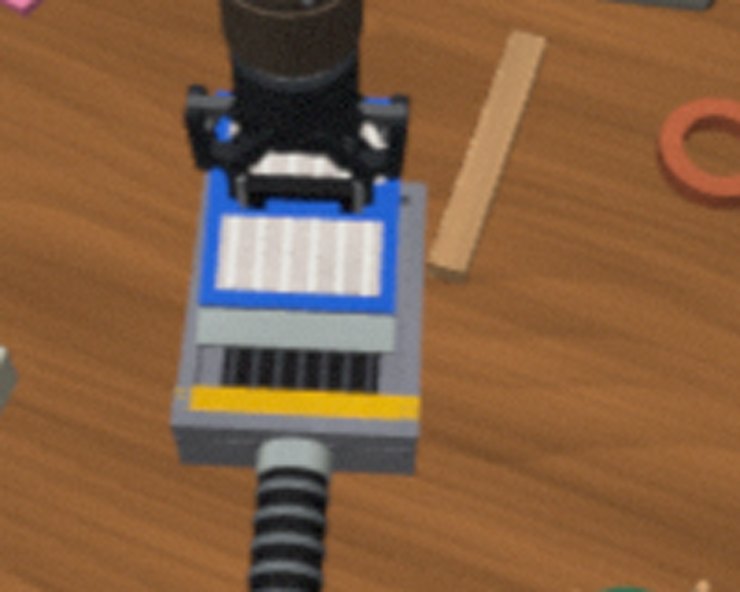

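```bash
python3 - <<'E'
from h import *
d=dict(np.load('/tmp/w10.npz')); f=d['frame']; hsv=cv2.cvtColor(f,cv2.COLOR_RGB2HSV); P=cloud(d);Z=P[...,2]
yel=(hsv[...,0]>18)&(hsv[...,0]<32)&(hsv[...,1]>180)&(hsv[...,2]>150); yel[100:]=0; yel[:,:180]=0; yel[:,450:]=0
v,u=np.nonzero(yel); print(v.min(),v.max(),u.min(),u.max())
print('z',np.median(Z[yel]))
# near edge of lip: bottom row per column
pts=np.array([proj_inv(d,c+.5,np.nonzero(yel[:,c])[0].max()+1,67)[:2] for c in range(215,410)])
k=np.polyfit(pts[:,1],pts[:,0],1); 
yaw=np.degrees(np.arctan2(-k[0],1)); print('yaw',yaw)
# whole top (z~67) rect
m=(d['depth']>0)&(Z>62)&(Z<73); m[100:]=0
c=max(cv2.findContours(m.astype(np.uint8),cv2.RETR_EXTERNAL,cv2.CHAIN_APPROX_NONE)[0],key=cv2.contourArea)[:,0]
w=np.array([proj_inv(d,a+.5,b+.5,67)[:2] for a,b in c]);print(cv2.minAreaRect(w.astype(np.float32)))
th=np.radians(19.1);ex=np.array([np.cos(th),np.sin(th)]);ey=np.array([-ex[1],ex[0]])
o=np.array([532,-31.5])
print('lip edge seat x (76):',((pts-o)@ex).mean(),'corner y:',((w-o)@ey).min(),((w-o)@ey).max(),'x',((w-o)@ex).min(),((w-o)@ex).max())
E
```

```text
49 78 193 429
z 68.25549316191353
yaw 19.164300958220128
((617.9315795898438, -1.9024810791015625), (30.920671463012695, 167.0404510498047), 19.13971519470215)
lip edge seat x (76): 75.69513169121338 corner y: -83.67885342132494 83.37105061222206 x 75.39888362096268 106.39248729764566
```

Request:
{"fn": "play_rows", "kwargs": {
  "targets": [
    {"tx": 0, "ty": -0.004, "tz": 0.06, "spin": -0.006, "gripper": 1},
    {"tx": 0, "ty": -0.004, "tz": 0.12, "spin": -0.006, "gripper": 1},
    {"tx": 0, "ty": -0.004, "tz": 0.17, "spin": -0.006, "gripper": 1},
    {"tx": 0, "ty": -0.004, "tz": 0.195, "spin": -0.006, "gripper": 1},
    {"tx": 0, "ty": -0.004, "tz": 0.21, "spin": -0.006, "gripper": 1},
    {"tx": 0, "ty": -0.004, "tz": 0.21, "spin": -0.006, "gripper": 1}
  ]
}}

```text
clock: 11.48
position: [508.6, -39.4, 103.5]
ee_rot: [0.986, 0.167, -0.0, 0.0]
contact_force: [0.1, 0.5, -2.4]
gripper_width: 68.2
```

```bash
cat >> h.py <<'E'
def seat(p):
    th=np.radians(19.15);q=np.array(p)-np.array([532,-31.5,45]);
    return np.array([q[0]*np.cos(th)+q[1]*np.sin(th),-q[0]*np.sin(th)+q[1]*np.cos(th),q[2]])
E
python3 -c "
from tongue import *
s=read_state()
go()
print('tcp seat',seat(s['position']).round(1))
d=get_image('wrist');save('w11',d['frame']);np.savez('/tmp/w11.npz',**d)
d2=get_image('scene');save('s11',cv2.resize(d2['frame'][130:290,220:420],None,fx=3.7,fy=3.7,interpolation=cv2.INTER_CUBIC)[:600,:800])
p,q,r=tongue(d);print(seat(p).round(1),r,tilt_from(d,s))
"
```

```text
t 11.47 pos [508.6 -39.4 103.5] yaw 19.28 tilt 0.0 F [ 0.1  0.5 -2.4] w 68.2
tcp seat [-24.7   0.2  58.5]
[42.   0.1 25.4] (np.int64(131), np.int64(199), np.int64(429), np.int64(68), np.int64(198), np.int64(431)) [np.float64(14.065380923302854), np.float64(2.2654751803325515)]
```

View pics/w11.png

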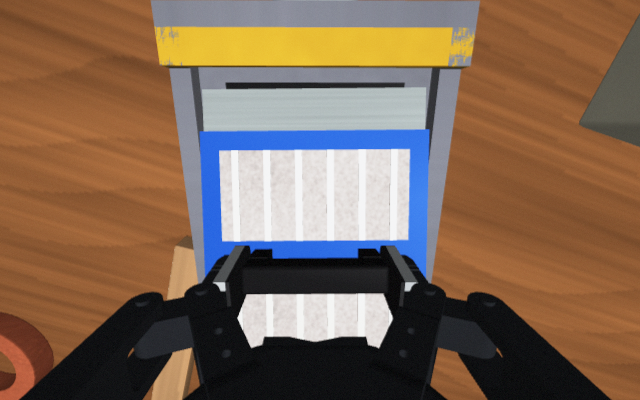

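View pics/s11.png

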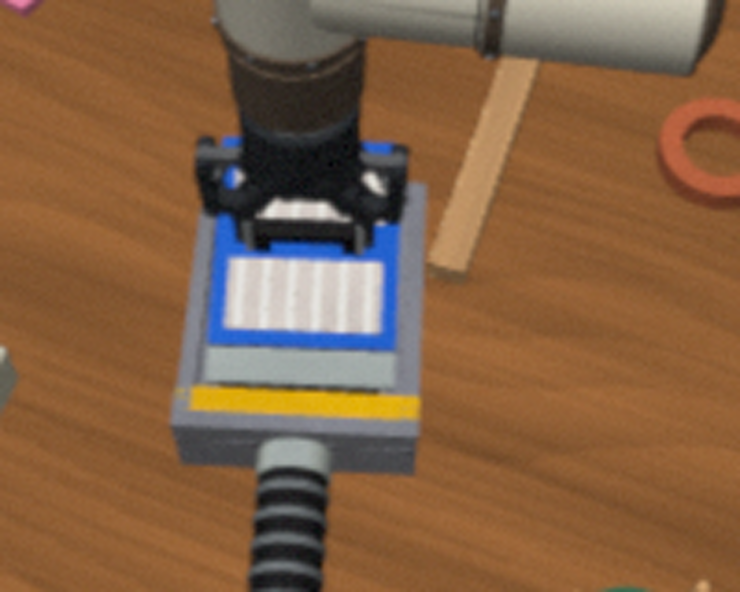

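The tongue (203–425, row 88) sits inside the rim in front of the lip (edge at row 67), centred and touching nothing. I lower 3 mm and slide it under the lip.

Request:
{"fn": "play_rows", "kwargs": {
  "targets": [
    {"tx": 0, "ty": 0, "tz": 0.012, "spin": 0, "gripper": 1},
    {"tx": 0.02, "ty": 0, "tz": 0.012, "spin": 0, "gripper": 1},
    {"tx": 0.04, "ty": 0, "tz": 0.012, "spin": 0, "gripper": 1},
    {"tx": 0.06, "ty": 0, "tz": 0.012, "spin": 0, "gripper": 1},
    {"tx": 0.08, "ty": 0, "tz": 0.012, "spin": 0, "gripper": 1},
    {"tx": 0.08, "ty": 0, "tz": 0.012, "spin": 0, "gripper": 1}
  ]
}}

```text
clock: 12.32
position: [527.9, -32.6, 100.5]
ee_rot: [0.986, 0.168, 0.0, 0.0]
contact_force: [-0.1, -0.1, -2.2]
gripper_width: 68.5
```

```bash
python3 -c "
from tongue import *
s=read_state()
go()
print('tcp seat',seat(s['position']).round(1))
d=get_image('wrist');save('w12',d['frame']);np.savez('/tmp/w12.npz',**d)
p,q,r=tongue(d);print(seat(p).round(1),r,tilt_from(d,s))
"
```

```text
t 12.32 pos [527.9 -32.6 100.5] yaw 19.29 tilt 0.01 F [-0.1 -0.1 -2.2] w 68.5
tcp seat [-4.3  0.3 55.5]
[62.4  0.1 22.5] (np.int64(131), np.int64(199), np.int64(429), np.int64(44), np.int64(180), np.int64(459)) [np.float64(14.042668075786795), 'f(a) and f(b) must have different signs']
```

View pics/w12.png

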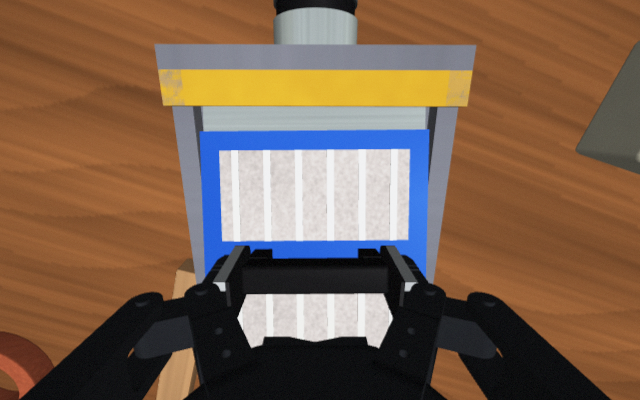

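Request:
{"fn": "play_rows", "kwargs": {
  "targets": [
    {"tx": 0.01, "ty": 0, "tz": 0, "spin": 0, "gripper": 1},
    {"tx": 0.019, "ty": 0, "tz": 0, "spin": 0, "gripper": 1},
    {"tx": 0.019, "ty": 0, "tz": 0.008, "spin": 0, "gripper": 1},
    {"tx": 0.014, "ty": 0, "tz": 0.016, "spin": 0, "gripper": 1},
    {"tx": 0.01, "ty": 0, "tz": 0.024, "spin": 0, "gripper": 1},
    {"tx": 0.01, "ty": 0, "tz": 0.024, "spin": 0, "gripper": 1}
  ]
}}

```text
clock: 13.12
position: [530.5, -31.8, 95.5]
ee_rot: [0.986, 0.168, 0.001, 0.0]
contact_force: [-0.8, 1.2, 3.2]
gripper_width: 68.5
```

```bash
python3 -c "
from tongue import *
s=read_state()
go()
print('tcp seat',seat(s['position']).round(1))
d=get_image('wrist');save('w13',d['frame']);np.savez('/tmp/w13.npz',**d)
p,q,r=tongue(d);print(seat(p).round(1),r,tilt_from(d,s))
"
```

```text
t 13.12 pos [530.5 -31.8  95.5] yaw 19.3 tilt 0.13 F [-0.8  1.2  3.2] w 68.5
tcp seat [-1.6  0.2 50.5]
[65.8  0.1 18.8] (np.int64(130), np.int64(198), np.int64(430), np.int64(48), np.int64(180), np.int64(459)) [np.float64(13.150075788629865), np.float64(-9.163450904022648)]
```

View pics/w13.png

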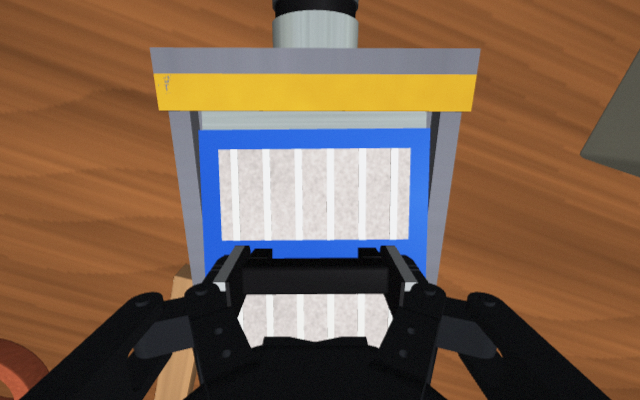

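Request:
{"fn": "play_rows", "kwargs": {
  "targets": [
    {"tx": -0.002, "ty": 0, "tz": 0.009, "spin": 0, "gripper": 1},
    {"tx": -0.006, "ty": 0, "tz": 0.017, "spin": 0, "gripper": 1},
    {"tx": -0.01, "ty": 0, "tz": 0.025, "spin": 0, "gripper": 1},
    {"tx": -0.014, "ty": 0, "tz": 0.033, "spin": 0, "gripper": 1},
    {"tx": -0.014, "ty": 0, "tz": 0.033, "spin": 0, "gripper": 1}
  ]
}}

```text
clock: 13.8
position: [525.8, -33.6, 86.6]
ee_rot: [0.986, 0.168, -0.001, 0.0]
contact_force: [-3.7, -1.2, 5.2]
gripper_width: 68.4
```

```bash
python3 -c "
from tongue import *
s=read_state()
go()
print('tcp seat',seat(s['position']).round(1))
d=get_image('wrist');save('w14',d['frame']);np.savez('/tmp/w14.npz',**d)
p,q,r=tongue(d);print(seat(p).round(1),r,tilt_from(d,s))
d2=get_image('scene');save('s14',cv2.resize(d2['frame'][130:290,220:420],None,fx=3.7,fy=3.7,interpolation=cv2.INTER_CUBIC)[:600,:800])
"
```

```text
t 13.8 pos [525.8 -33.6  86.6] yaw 19.29 tilt 0.08 F [-3.7 -1.2  5.2] w 68.4
tcp seat [-6.6  0.1 41.6]
[65.1  0.2 15.8] (np.int64(122), np.int64(192), np.int64(435), np.int64(31), np.int64(180), np.int64(459)) [np.float64(6.493886241153285), 'f(a) and f(b) must have different signs']
```

View pics/w14.png

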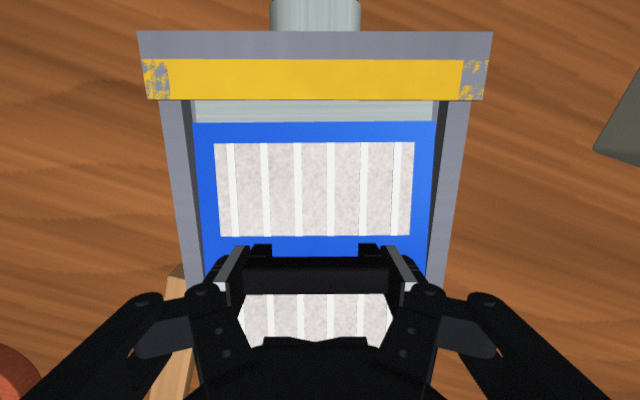

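View pics/s14.png

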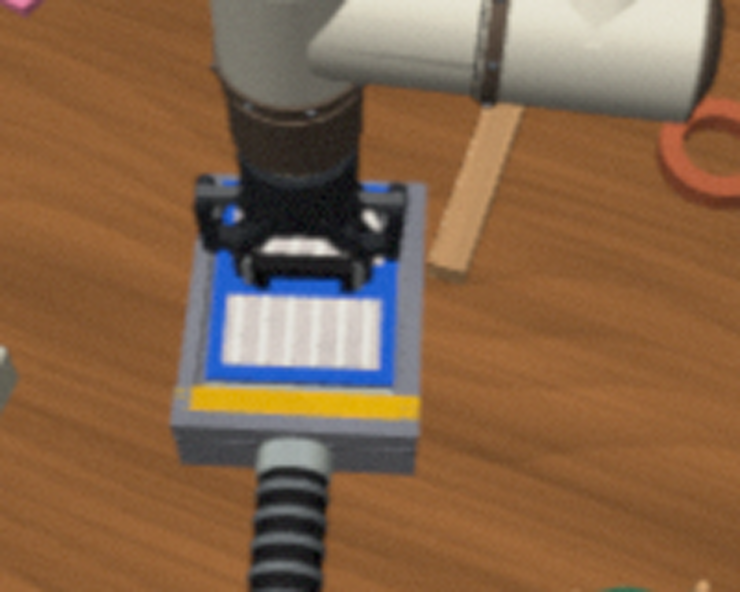

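Request:
{"fn": "play_rows", "kwargs": {
  "targets": [
    {"tx": 0, "ty": 0, "tz": 0.008, "spin": 0, "gripper": 1},
    {"tx": -0.003, "ty": 0, "tz": 0.016, "spin": 0, "gripper": 1},
    {"tx": -0.006, "ty": 0, "tz": 0.023, "spin": 0, "gripper": 1},
    {"tx": -0.009, "ty": 0, "tz": 0.029, "spin": 0, "gripper": 1},
    {"tx": -0.011, "ty": 0, "tz": 0.034, "spin": 0, "gripper": 1},
    {"tx": -0.011, "ty": 0, "tz": 0.036, "spin": 0, "gripper": 1}
  ]
}}

```text
clock: 14.65
position: [522.9, -34.6, 77.6]
ee_rot: [0.986, 0.167, -0.001, 0.0]
contact_force: [-5.4, -1.9, 7.4]
gripper_width: 68.7
```

```bash
python3 -c "
from tongue import *
s=read_state()
go()
print('tcp seat',seat(s['position']).round(1), s['wrist_torque'])
d=get_image('wrist');save('w15',d['frame']);np.savez('/tmp/w15.npz',**d)
p,q,r=tongue(d);print(seat(p).round(1),r,tilt_from(d,s))
d2=get_image('scene');save('s15',cv2.resize(d2['frame'][130:290,220:420],None,fx=3.7,fy=3.7,interpolation=cv2.INTER_CUBIC)[:600,:800])
"
```

```text
t 14.65 pos [522.9 -34.6  77.6] yaw 19.25 tilt 0.11 F [-5.4 -1.9  7.4] w 68.7
tcp seat [-9.6  0.1 32.6] [-1.25317759e-01  6.33068415e-01 -1.40230904e-04]
[65.1  0.1 13.1] (np.int64(116), np.int64(186), np.int64(441), np.int64(17), np.int64(180), np.int64(459)) [np.float64(0.7196594693710939), 'f(a) and f(b) must have different signs']
```

View pics/w15.png

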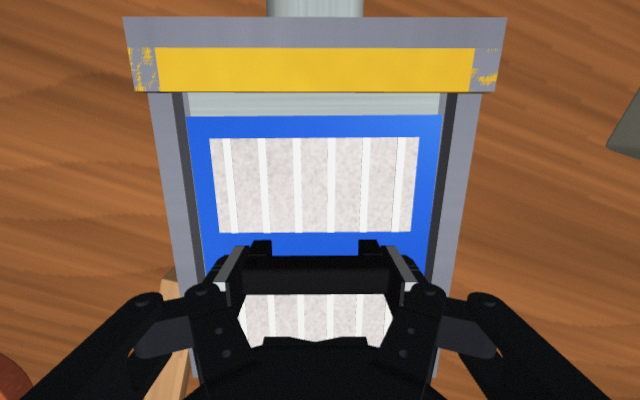

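View pics/s15.png

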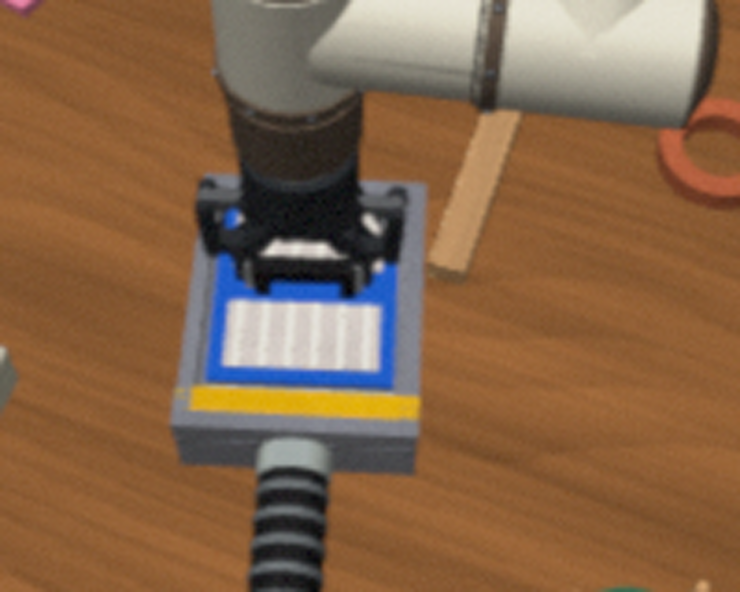

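Request:
{"fn": "play_rows", "kwargs": {
  "targets": [
    {"tx": -0.002, "ty": 0, "tz": 0.008, "spin": 0, "gripper": 1},
    {"tx": -0.004, "ty": 0, "tz": 0.016, "spin": 0, "gripper": 1},
    {"tx": -0.005, "ty": 0, "tz": 0.02, "spin": 0, "gripper": 1},
    {"tx": -0.005, "ty": 0, "tz": 0.02, "spin": 0, "gripper": 1}
  ]
}}

```text
clock: 15.25
position: [522.8, -34.7, 76.4]
ee_rot: [0.986, 0.167, 0.001, 0.0]
contact_force: [-11.1, 1.3, 29.1]
gripper_width: 68.6
```

```bash
python3 -c "
from tongue import *
s=read_state()
go()
print('tcp seat',seat(s['position']).round(1), s['wrist_torque'])
d=get_image('wrist');save('w16',d['frame']);np.savez('/tmp/w16.npz',**d)
p,q,r=tongue(d);print(seat(p).round(1),r,tilt_from(d,s))
P=cloud(d)
for v in [130,240]: print(seat(np.median(P[v,290:340],axis=0)).round(1))
"
```

```text
t 15.25 pos [522.8 -34.7  76.4] yaw 19.28 tilt 0.09 F [-11.1   1.3  29.1] w 68.6
tcp seat [-9.8  0.  31.4] [ 1.01491293  2.52348869 -0.19647131]
[65.4  0.1 13.1] (np.int64(115), np.int64(185), np.int64(442), np.int64(15), np.int64(180), np.int64(459)) [np.float64(-0.5033124752191842), 'f(a) and f(b) must have different signs']
[58.1 -0.2 13.5]
[-3.1 -0.3 13.3]
```

Pressing gave 29 N, the two blue rails are level to 0.2 mm and the step edge is at seat x = 65.4 mm (nominal 65), so the panel is flat. I relax the push, open and look before lifting.

Request:
{"fn": "play_rows", "kwargs": {
  "targets": [
    {"tx": 0, "ty": 0, "tz": -0.006, "spin": 0, "gripper": 1},
    {"tx": -0.001, "ty": 0, "tz": -0.01, "spin": 0, "gripper": 1},
    {"tx": -0.001, "ty": 0, "tz": -0.01, "spin": 0, "gripper": -0.2},
    {"tx": -0.001, "ty": 0, "tz": -0.01, "spin": 0, "gripper": -1},
    {"tx": -0.001, "ty": 0, "tz": -0.01, "spin": 0, "gripper": -1},
    {"tx": -0.001, "ty": 0, "tz": -0.01, "spin": 0, "gripper": -1},
    {"tx": -0.001, "ty": 0, "tz": -0.01, "spin": 0, "gripper": -1}
  ]
}}

```text
clock: 16.18
position: [522.3, -34.5, 74.5]
ee_rot: [0.986, 0.167, -0.0, 0.0]
contact_force: [-0.1, -0.5, -0.5]
gripper_width: 85.2
```

```bash
python3 -c "
from tongue import *
s=read_state()
go()
print('tcp seat',seat(s['position']).round(1), s['wrist_torque'])
d=get_image('wrist');save('w17',d['frame']);np.savez('/tmp/w17.npz',**d)
p,q,r=tongue(d);print(seat(p).round(1),r)
"
```

```text
t 16.18 pos [522.3 -34.5  74.5] yaw 19.28 tilt 0.04 F [-0.1 -0.5 -0.5] w 85.2
tcp seat [-10.1   0.3  29.5] [-0.00615343  0.00673614 -0.02095625]
[65.5 -0.1 13.2] (np.int64(114), np.int64(184), np.int64(445), np.int64(13), np.int64(180), np.int64(459))
```

View pics/w17.png

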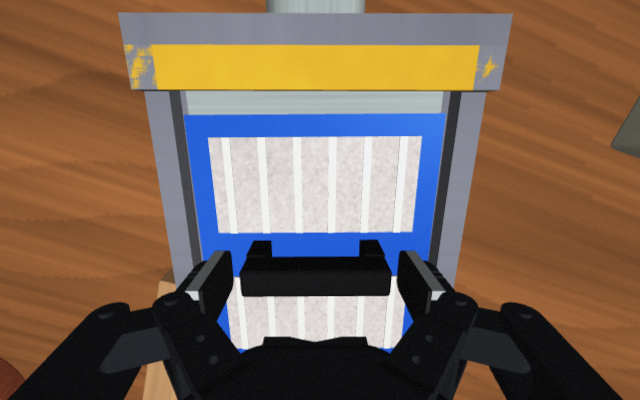

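Released with zero contact force, and the bar (241–390) is free between the pads. I lift straight up, then back off to see the whole fit.

Request:
{"fn": "play_rows", "kwargs": {
  "targets": [
    {"tx": 0, "ty": 0, "tz": -0.05, "spin": 0, "gripper": -1},
    {"tx": 0, "ty": 0, "tz": -0.15, "spin": 0, "gripper": -1},
    {"tx": 0, "ty": 0, "tz": -0.35, "spin": 0, "gripper": -1},
    {"tx": -0.15, "ty": 0, "tz": -0.55, "spin": 0, "gripper": -1},
    {"tx": -0.35, "ty": 0, "tz": -0.7, "spin": 0, "gripper": -1},
    {"tx": -0.4, "ty": 0, "tz": -0.75, "spin": 0, "gripper": -1},
    {"tx": -0.4, "ty": 0, "tz": -0.75, "spin": 0, "gripper": -1}
  ]
}}

```text
clock: 17.1
position: [428.1, -67.6, 263.8]
ee_rot: [0.986, 0.167, 0.002, -0.0]
contact_force: [-0.6, 0.3, -0.1]
gripper_width: 85.3
```

```bash
python3 - <<'E'
from tongue import *
go()
d=get_image('wrist');save('w18',d['frame']);np.savez('/tmp/w18.npz',**d)
d2=get_image('scene');save('s18',d2['frame']);np.savez('/tmp/s18.npz',**d2)
save('s18c',cv2.resize(d2['frame'][160:270,250:360],None,fx=5.4,fy=5.4,interpolation=cv2.INTER_CUBIC)[:600,:800])
for n,e in [('wrist',d),('scene',d2)]:
    f=e['frame'];hsv=cv2.cvtColor(f,cv2.COLOR_RGB2HSV)
    W=cloud(e);S=np.array([seat(p) for p in W.reshape(-1,3)]).reshape(W.shape)
    blue=(hsv[...,0]>100)&(hsv[...,0]<130)&(hsv[...,1]>140)&(hsv[...,2]>80)&(np.abs(S[...,0])<110)&(np.abs(S[...,1])<85)&(S[...,2]>0)&(S[...,2]<30)
    c=max(cv2.findContours(blue.astype(np.uint8),cv2.RETR_EXTERNAL,cv2.CHAIN_APPROX_NONE)[0],key=cv2.contourArea)[:,0]
    w=np.array([seat(proj_inv(e,a+.5,b+.5,57))[:2] for a,b in c]); print(n,cv2.minAreaRect(w.astype(np.float32)),w.min(0).round(1),w.max(0).round(1))
    p=S[blue]
    for lo,hi in [(-92,-80),(-20,0),(55,66)]:
        k=(p[:,0]>lo)&(p[:,0]<hi); print(lo,hi,k.sum(),np.median(p[k],0).round(1))
E
```

```text
t 17.1 pos [428.1 -67.6 263.8] yaw 19.27 tilt 0.23 F [-0.6  0.3 -0.1] w 85.3
wrist ((-12.390411376953125, -0.7552871704101562), (154.87075805664062, 130.26441955566406), 0.5363218784332275) [-89.9 -66.4] [65.6 65. ]
-92 -80 815 [-84.3   2.7  13.2]
-20 0 1231 [-13.6  -6.4  13.2]
55 66 1330 [60.2  1.6 13.2]
scene ((-9.995536804199219, 2.9847984313964844), (156.17002868652344, 128.5816650390625), 0.47053924202919006) [-88.1 -61.6] [68.3 67.6]
-92 -80 115 [-84.5   1.2  12.1]
-20 0 234 [-7.4  4.2 12.2]
55 66 168 [61.2  0.9 12. ]
```

View pics/w18.png

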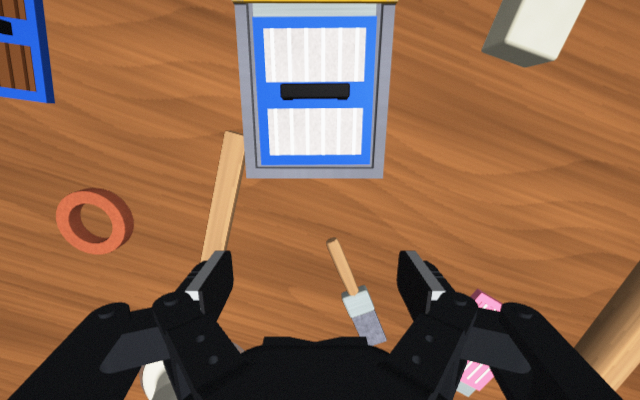

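View pics/s18.png

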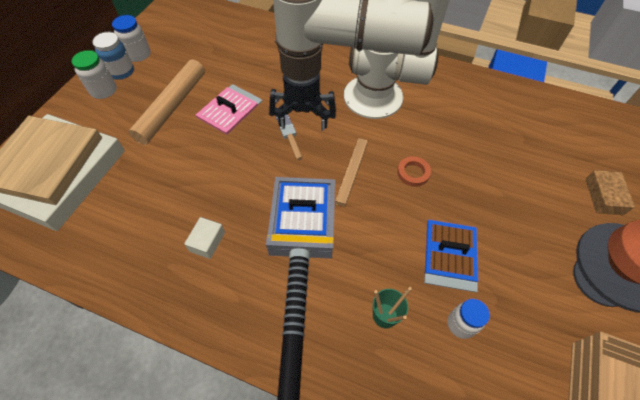

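```bash
python3 -c "
from bench import *
print(read_state()['contact_force'], job_done())"
```

```text
the job is handed in; nothing more can be done
[ 0.20875921 -0.09625042 -0.18180575] None
```

The clean white panel is seated flat in the extractor with its tongue under the yellow lip. It is released, and I handed the job in at about 17 s.

**Method:** The moves offer no tool tilt, so I did not grip the bar across its 14 mm as the task advised. I gripped it along its 70 mm length so the panel could pivot between the pads. I tilted it to about 12–13° by lowering its near edge onto the extractor's side rim. I then slid the tongue under the lip, lowered the other edge while holding it, and pressed it home with 29 N before letting go.

**Last checks:**
- **Flat:** in the wrist view the panel's top measures 13.2 mm above the seat at both ends and the middle. The scene view gives 12.0–12.2 mm, against a nominal 12 mm. The difference matches the wrist depth reading about 1 mm high everywhere.
- **Centred:** the wrist view puts the panel within about 1 mm of centre, with 0.5° of turn. The scene view differs by 2.4 mm in x and 3.7 mm in y. That is somewhat more than the stated 2 mm calibration, but both readings are within the play.
- **Robot and other objects:** the contact force is zero. By eye in the scene picture, the used filter, cup, block, jar and pink look-alike are where they were.

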